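# Turn the embossing plate over with the spatula

### The job

Take up the spatula, slide its blade gently along the bench under the embossing plate until you feel its tip meet the steel stop hidden beneath the plate, hold it pressed there for a moment with a light push of about 5 newtons, then lever the plate up against the edge of the wooden board and with a brisk turn of the wrist flip it over onto the board, so that it lies flat there with its patterned face down. Touch the plate with nothing but the spatula, do not toss it into the air, never press or ram the spatula hard (over 15 newtons) against bench, stop, board or flat plate, and leave the other things alone. Then lay the spatula down flat with its blade in the middle of the cork mat it came from.

Things in the scene. Friction and masses are not known exactly. Their poses are not given: they have to be found in the camera images.
- bench: the fixed wooden work bench; its flat top is at height 0 everywhere (the given origin does not matter)
- board: a fixed wooden board lying on the bench, 220 (its x) x 300 (its y) x 10 mm thick; origin at the centre of its underside, z up. Its -x edge is a straight vertical step 10 mm high from bench up to board, against which the plate lies; its x axis points from the plate onto the board
- board_edge (a point): middle of the top of the board's -x edge (board frame -110, 0, 10 mm); axes as the board's. Below it a flat steel stop, 44 mm wide (board y = -22 to 22 mm) and 2.4 mm high, sticks out of the edge along the bench towards -x, under the plate, by 5 to 35 mm: how far differs each time and cannot be seen or read, only felt. It does not give way to a light push and counts as part of the board
- plate: loose aluminium embossing plate, 0.12 to 0.24 kg, its +x edge within 6 mm of the board's -x edge. Body 90 (x) x 110 (y) x 7 mm on two runners 3.2 mm high, 8 mm wide, along its x-long sides: between them beneath it is a tunnel 94 mm wide, 3.2 mm high, open at both x ends. Origin at the centre of the runners' underside; x points to the board, z up out of the patterned face (down once flipped)
- plate_mid (a point): the plate's centre, half-way up: 6.1 mm above its underside, and 6.1 mm above the board once flipped; axes as the plate's. On top of the plate is a raised patterned face 74 x 94 mm, 2 mm high, with fine grooves; the plate is 12.2 mm high in all
- spatula: loose cranked spatula, 0.15 kg: rigid flat steel blade 101 (x) x 60 (y) x 2 mm, x = -56 to 45 mm; a thin neck (8 mm thick) rises behind it from x = -52, z = 5 to x = -84, z = 42 mm to a wooden handle. Origin on the blade's underside, x towards the free tip, z up. It stands by itself on its flat blade with the handle in the air; centre of mass 34 mm behind the origin
- spatula_grip (a point): centre of the handle's grip (spatula frame -120, 0, 42 mm), axes as the spatula's. Straight handle parallel to the blade, x = -165 to -80 mm, 20 mm wide (y), 18 mm high. Gripped across its width, fingers leaning forward and down about 45 degrees towards the blade, it can be pitched tip-down 90 degrees and more. It may turn 1 to 2 degrees in the fingers under load
- spatula_tip (a point): middle of the blade's free edge, on its underside (spatula frame 45, 0, 0 mm); axes as the spatula's
- mat: a fixed cork mat, 130 (x) x 110 (y) x 3 mm, on which the spatula's blade lies at the start, the handle overhanging it behind; origin at the centre of its underside
- mat_top (a point): the centre of the cork mat's top, 3 mm above the bench; axes as the mat's
- weight: a small solid brass cylinder, 44 mm across, 35 mm high, standing on the board; a bystander, origin at its underside
- spool: a wooden thread spool, 40 mm across, 45 mm high, standing on the board; a bystander, origin at its underside
- jar: a closed amber jar, 60 mm across, 55 mm high; a bystander, origin at its underside
- mallet: a wooden mallet lying down, 240 mm long; a bystander, origin at its underside
- rule: a steel rule, 240 x 25 x 4 mm, lying flat; a bystander, origin at its underside
- tin: a flat grey tin, 72 mm across, 45 mm high; a bystander, origin at its underside
- cup: a white ceramic cup, 70 mm across, 70 mm high; a bystander, origin at its underside
Mind the look-alikes: they are no part of the job. Several things look just like the spatula: the one meant starts farthest to the robot's right.

How it is judged (in metres and radians):
On the way, in this order (a step that is already met when the one before it is completed fails the run):
1. the spatula is taken up by the gripper (contact force between the fingers and spatula above 2 N and distance of spatula_grip from where it was at the start of the episode above 0.05 m), for 0.2 s.
2. the blade, slid under the plate, is pressed against the hidden stop (or the board's edge) with more than 2 N while the plate still lies there face up (contact force between spatula and board above 2 N and x of spatula_tip in the frame of plate between -0.01 and 0.055 m and z of spatula_tip in the frame of board below 0.006 m and y of spatula_tip in the frame of plate between -0.05 and 0.05 m and z of spatula_tip in the frame of plate below 0.005 m and angle between plate's own z axis and vertical below 0.2 rad), for 0.2 s.
3. the spatula turns the plate up briskly: the plate, carried by the blade, is past 35 degrees and turning faster than 0.6 rad/s (angle between plate's own z axis and vertical above 0.6 rad and angular speed of plate above 0.6 rad/s and contact force between spatula and plate above 0.05 N).
4. the plate lies flat and still on the board with its patterned face down (angle between plate's own z axis and vertical above 3.04 rad and z of plate_mid in the frame of board between 0.01 and 0.022 m and x of plate_mid in the frame of board between -0.105 and 0.03 m and y of plate_mid in the frame of board between -0.09 and 0.09 m and linear speed of plate below 0.02 m/s), for 0.3 s.
At the end, for the whole second after the job is handed in: The plate rests face down and flat (6 degrees) on the board, its centre 5 to 140 mm past the -x edge and within 90 mm of the middle line; the spatula, let go, rests with its blade flat (5 degrees) on the cork mat, its origin within 40 mm of the mat's centre (all of step 4 and horizontal distance between spatula and mat_top below 0.04 m and angle between spatula's own z axis and vertical below 0.09 rad and height (world z) of spatula below 0.008 m and linear speed of spatula below 0.02 m/s and contact force between the fingers and spatula below 0.1 N); the robot touches nothing.
It fails at once if the gripper or arm touches the plate (contact force between any of the fingers, the arm and plate above 0.3 N).
It fails at once if the spatula is pressed on the bench, the mat or the board (with its stop) with more than 15 N, or against the plate while that still lies flat (contact force between spatula and bench above 15 N or contact force between spatula and mat above 15 N or contact force between spatula and board above 15 N or (contact force between spatula and plate above 15 N and angle between plate's own z axis and vertical below 0.15 rad)).
It fails at once if the plate is tossed or carried high (its centre over 140 mm above the bench) (height (world z) of plate_mid above 0.14 m).
It fails at once if a bystander is moved more than 25 mm (distance of any of weight, spool, jar, mallet, rule, tin, cup from where it was at the start of the episode above 0.025 m).
It also fails if it takes over 72 s, if anything falls off the work surface, if the arm or the gripper's body presses on something with over 40 N, if the wrist force passes 120 N, or if a joint passes its speed limit or range.

### The arm

A 6-joint arm with a two-finger parallel gripper is mounted at the origin on the work surface. World frame = base frame: x ahead of the robot, y to its left, z up, the work surface at z = 0. Lengths are in m, angles in degrees, forces in N, time in s.
With the tool pointing down it reaches from about 0.375 to 0.9 m from the base axis. Payload 3.1 kg.
Tool frame: the origin (TCP) lies on the centre line of the jaws, within the pads' length; the fingertips stand 17 mm ahead of it and the grasp point (between the pads) lies 2 mm behind it; y points along the fingers, x is the direction in which the jaws open and shut, and the axes are right-handed (so a half turn about y gives the same grasp; the last joint's range is limited). The gripper opens to 87 mm and grips with 3 to 60 N. Pads are 19 mm wide; open, the fingers measure 117 mm over their backs; the gripper's body (75 mm by 190 mm) begins 51 mm behind the grasp point.
Start: joints at [-76.06, 30.224, 82.088, -0, 67.689, -10.227], TCP at [0.256, -0.57, 0.24] pointing down, gripper open.
Joint ranges: [-176.69, 176.69], [-43.24, 126.21], [12.49, 139.97], [-82, 262], [0, 151.66], [-163.58, 163.58]. Speed limits (degrees/s): [159.86, 159.86, 180, 180, 180, 180].

### API

Orientations are given as a 3x3 rotation matrix whose columns are the frame's x, y, z axes.
In Python, from rig import read_state, capture, camera_info, hand_in, trace, tip_of gives the robot as it stands.
- The arm moves only by the tool jog_arm, never from a script. Its argument "steps" is a list of rows, each an object with "fingers": the opening in per cent of the stroke, from 0 (shut) to 100 (fully open); "delta_pos": the shift along the world's x, y, z in mm, a list of three; "turn": the turn about the world's z in degrees. A call has 1 to 20 rows; each row is the pose to reach, as a shift and turn from the pose commanded when the call began; what a row does not reach only later rows make up. A row lasts 1/12 s, in which the tool goes at most 41.7 mm and 7.16 degrees, less where a joint would pass 70% of its speed; a pose out of reach is approached as far as the arm can. A call with a gripper value outside its range is refused whole. The fingers move at their own pace and stop on an object; the grip force is fixed at half the most. Time passes only in rows, so rows that repeat a pose let the fingers close. It gives the time, the measured TCP pose, the force and the opening at its end, in the units of the state.
- read_state(): the state, without advancing time (a new reading comes with each control period).
- capture(name): name is "scene" or "side" or "wrist"; returns the picture (420x560x3 uint8, red, green, blue); there is no depth.
- camera_info(name): a dict with "fov_y" (degrees; the focal length in pixels is half the picture's height over the tangent of half this angle, whatever the lens; pixels are square), "cx", "cy" (the principal point, pixels), "k1" (the pictures are not rectified: a ray, as slopes to the right and down, at radius r is drawn at 1 + k1 r^2 times it, then the intrinsics apply), "view" (4x4, takes a point from world to camera coordinates); the wrist camera has in their place "tool_from_camera" (4x4, takes a point from camera to tool coordinates, whose origin is the TCP and whose axes are the tool frame's). Camera axes: x right, y down, z forward; pixel columns grow to the right and rows downward; lengths in m; the calibration is good to about 2 mm. A picture is of the moment at which its call begins: read the wrist's pose just before it. camera_info takes no time and is no camera call.
- hand_in(): hands the job in, once; it reports no verdict.
Trained networks look in the newest picture that a camera, given by its name, has taken for a name from the list of things; names that differ only in an ending like _2 or _b are one class to them, and where a whole thing is asked for, a point or a joint stands for the part that bears it (a point fixed in the world has none). Each returns a list of dicts, best first, with "confidence" (0 to 1); they miss things now and then, are a little off and sometimes report something else, mostly with a low value. They report only what shows in the picture. A call takes as long as a camera call. They do not tell look-alikes from the thing itself.
- trace(target, camera): "mask" (420x560 bool, what is visible of it).
- tip_of(target, camera): "position" ([x, y, z] in m, in world coordinates, good to about 4 mm: a listed point, or the origin of a listed thing).
The state is a dict: "time_s": time; "joint_positions": joint angles; "qvel": joint speeds; "tau": joint torques, N m; "position": TCP position; "tcp_rot": TCP orientation; "force": force on the tool from outside, world axes, zero at the start; "moment": the same for the moment, N m; "opening": opening from 0.0 (shut) to 1.0 (fully open).
Only numpy, scipy, OpenCV 4.12 (cv2) and the standard library are available. Lean on these libraries where they do the work, as an engineer would, in place of code of your own. Each camera call takes 0.05 s, during which the arm holds its last target.

## Working session

There is one attempt and no reset: what is moved stays moved. The work goes in short steps, Python scripts to look and compute and a tool call to move; the robot and the scene stay as the last step left them, time stands still between calls to the robot, and variables do not carry over. Pictures are saved under pics/ and viewed, and the job is handed in when it is done.

Besides the shell and the picture viewer there is one more tool, called as name([rows], argument=value, ...), one row to a line, values as JSON. jog_arm: Moves the arm, as the interface text tells. Its arguments: {"type":"object","properties":{"steps":{"type":"array","items":{"type":"object","properties":{"fingers":{"type":"number"},"delta_pos":{"type":"array","items":{"type":"number"}},"turn":{"type":"number"}}}}},"required":["steps"]}

```bash
ls -la; mkdir -p pics
cat > h.py <<'E'
import numpy as np, cv2, json
from rig import read_state, capture, camera_info, hand_in, trace, tip_of
def save(name,img,f=None):
    cv2.imwrite('pics/'+name+'.png',cv2.cvtColor(img,cv2.COLOR_RGB2BGR))
def cam(name,st=None):
    c=camera_info(name); 
    f=210/np.tan(np.radians(c['fov_y']/2))
    if name=='wrist':
        st=st or read_state(); T=np.eye(4);T[:3,:3]=st['tcp_rot'];T[:3,3]=st['position']
        W=T@np.array(c['tool_from_camera'])
    else: W=np.linalg.inv(np.array(c['view']))
    return c,f,W
def ray(name,uv,st=None):
    c,f,W=cam(name,st); K=np.array([[f,0,c['cx']],[0,f,c['cy']],[0,0,1.]])
    p=cv2.undistortPoints(np.array(uv,float).reshape(-1,1,2),K,np.array([c['k1'],0,0,0.])).reshape(-1,2)
    d=np.c_[p,np.ones(len(p))]@W[:3,:3].T
    return W[:3,3],d
def at_z(name,uv,z,st=None):
    o,d=ray(name,uv,st); return o+d*((z-o[2])/d[:,2])[:,None]
def proj(name,P,st=None):
    c,f,W=cam(name,st); V=np.linalg.inv(W); p=np.atleast_2d(P)@V[:3,:3].T+V[:3,3]
    s=p[:,:2]/p[:,2:]; r2=(s**2).sum(1,keepdims=True); s=s*(1+c['k1']*r2)
    return s*f+[c['cx'],c['cy']]
E
python3 - <<'E'
from h import *
st=read_state(); print({k:np.round(v,3).tolist() for k,v in st.items()})
for n in ['scene','side','wrist']:
    save(n+'0',capture(n)); c,f,W=cam(n,st); print(n,c['fov_y'],W[:3,3].round(3),W[:3,2].round(3))
E
```

```text
total 12
drwxr-xr-x  3 agent agent 4096 Dec  6 22:22 .
drwxr-xr-x 23 root  root  4096 Dec  6 22:22 ..
drwxr-xr-x  2 agent agent 4096 Dec  6 22:22 pics
{'time_s': 0.0, 'joint_positions': [-76.061, 30.28, 82.157, 0.0, 67.689, -10.225], 'qvel': [-0.008, 0.01, -0.095, 0.049, -0.034, 0.008], 'tau': [-0.0, -44.005, -17.659, 0.063, 0.058, -0.0], 'position': [0.256, -0.57, 0.239], 'tcp_rot': [[0.409, -0.001, 0.912], [-0.912, 0.002, 0.409], [-0.002, -1.0, 0.0]], 'force': [0.385, -0.579, -0.069], 'moment': [-0.031, -0.035, -0.034], 'opening': 1.0}
scene 53.48136403503085 [1.356 0.534 0.724] [-0.692 -0.432 -0.578]
side 54.2832688479887 [-0.154  0.844  0.703] [ 0.577 -0.633 -0.516]
wrist 66.45490437014085 [ 0.325 -0.538  0.384] [-0.25  -0.109 -0.962]
```

View pics/scene0.png

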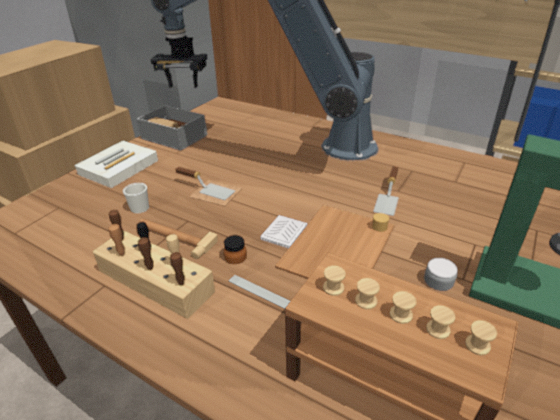

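View pics/side0.png

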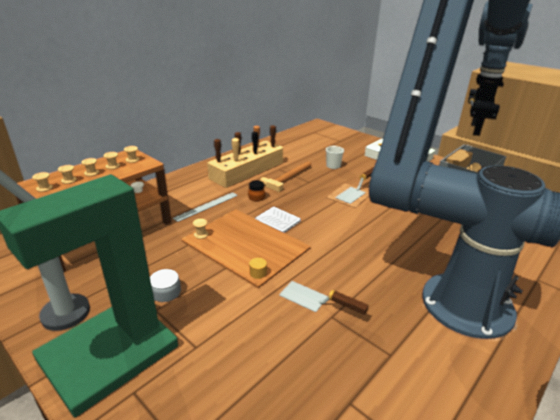

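View pics/wrist0.png

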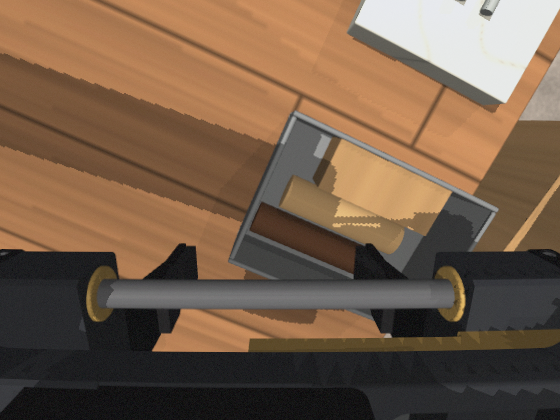

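Run:
```python
from h import *
for camn in ['scene','side']:
    for t in ['spatula','spatula_tip','spatula_grip','mat','mat_top','board','board_edge','plate','plate_mid','weight','spool']:
        r=tip_of(t,camn); print(camn,t,[(np.round(x['position'],3).tolist(),round(x['confidence'],2)) for x in r[:3]])
    img=capture(camn).copy()
    for t,col in [('spatula',(255,0,0)),('mat',(0,255,0)),('board',(0,0,255)),('plate',(255,0,255))]:
        for x in trace(t,camn)[:3]:
            m=x['mask'].astype(np.uint8); ys,xs=np.nonzero(m); print(camn,t,round(x['confidence'],2),xs.mean().round(),ys.mean().round(),m.sum())
            cs,_=cv2.findContours(m,cv2.RETR_EXTERNAL,cv2.CHAIN_APPROX_NONE); cv2.drawContours(img,cs,-1,col,1)
    save('tr_'+camn,img)
print(read_state()['time_s'])
```

```text
scene spatula [([0.303, 0.254, 0.005], 0.63), ([0.547, 0.475, 0.002], 0.61)]
scene spatula_tip [([0.505, -0.189, -0.0], 0.83), ([0.348, 0.264, -0.001], 0.72)]
scene spatula_grip [([0.694, -0.396, 0.001], 0.67), ([0.506, -0.358, 0.046], 0.65), ([0.197, 0.234, 0.045], 0.63)]
scene mat [([0.507, -0.243, -0.003], 0.73), ([0.503, -0.238, 0.006], 0.48)]
scene mat_top [([0.502, -0.194, 0.002], 0.58)]
scene board [([0.552, 0.212, 0.002], 0.7)]
scene board_edge [([0.558, 0.101, 0.012], 0.73), ([0.575, 0.052, 0.002], 0.51)]
scene plate [([0.575, 0.053, 0.001], 0.78)]
scene plate_mid [([0.506, -0.244, -0.005], 0.26)]
scene weight [([0.431, 0.278, 0.005], 0.8)]
scene spool [([0.554, 0.213, -0.001], 0.72)]
scene spatula 0.74 207.0 184.0 553
scene mat 0.65 215.0 193.0 424
scene mat 0.44 334.0 241.0 4586
scene board 0.67 335.0 242.0 4633
scene plate 0.96 283.0 231.0 902
scene plate 0.74 441.0 274.0 848
side spatula [([0.508, -0.238, 0.004], 0.77), ([0.306, 0.257, -0.003], 0.63)]
side spatula_tip [([0.349, 0.258, 0.0], 0.69), ([0.506, -0.192, 0.0], 0.59)]
side spatula_grip [([0.186, 0.231, 0.043], 0.85), ([0.506, -0.356, 0.046], 0.82)]
side mat [([0.506, -0.24, 0.001], 0.54), ([0.668, 0.274, 0.009], 0.34)]
side mat_top [([0.507, -0.242, 0.002], 0.74)]
side board [([0.554, 0.208, 0.004], 0.89)]
side board_edge [([0.564, 0.104, 0.013], 0.69)]
side plate [([0.57, 0.052, -0.003], 0.64)]
side plate_mid [([0.562, 0.1, 0.014], 0.64), ([0.576, 0.054, 0.006], 0.6)]
side weight [([0.435, 0.277, 0.009], 0.82), ([0.508, -0.242, -0.0], 0.67)]
side spool [([0.672, 0.277, 0.008], 0.46)]
side spatula 0.81 320.0 298.0 1255
side spatula 0.78 354.0 189.0 357
side mat 0.89 345.0 197.0 209
side board 0.87 247.0 246.0 4751
side board 0.67 304.0 310.0 86284
side plate 0.7 278.0 219.0 639
1.75
```

jog_arm([
  {"delta_pos": [304, 540, 60], "turn": 66, "fingers": 100},
  {"delta_pos": [304, 540, 60], "turn": 66, "fingers": 100},
  {"delta_pos": [304, 540, 60], "turn": 66, "fingers": 100},
  {"delta_pos": [304, 540, 60], "turn": 66, "fingers": 100},
  {"delta_pos": [304, 540, 60], "turn": 66, "fingers": 100},
  {"delta_pos": [304, 540, 60], "turn": 66, "fingers": 100},
  {"delta_pos": [304, 540, 60], "turn": 66, "fingers": 100},
  {"delta_pos": [304, 540, 60], "turn": 66, "fingers": 100},
  {"delta_pos": [304, 540, 60], "turn": 66, "fingers": 100},
  {"delta_pos": [304, 540, 60], "turn": 66, "fingers": 100},
  {"delta_pos": [304, 540, 60], "turn": 66, "fingers": 100},
  {"delta_pos": [304, 540, 60], "turn": 66, "fingers": 100},
  {"delta_pos": [304, 540, 60], "turn": 66, "fingers": 100},
  {"delta_pos": [304, 540, 60], "turn": 66, "fingers": 100},
  {"delta_pos": [304, 540, 60], "turn": 66, "fingers": 100},
  {"delta_pos": [304, 540, 60], "turn": 66, "fingers": 100},
  {"delta_pos": [304, 540, 60], "turn": 66, "fingers": 100},
  {"delta_pos": [304, 540, 60], "turn": 66, "fingers": 100},
])

```text
time_s: 3.25
position: [0.5595, -0.0302, 0.2993]
tcp_rot: [[1.0, -0.001, -0.004], [0.004, -0.001, 1.0], [-0.001, -1.0, -0.001]]
force: [-0.5, 0.7, -0.3]
opening: 1.0
```

Run:
```python
from h import *
st=read_state(); img=capture('wrist'); save('wrist1',img); np.save('w1.npy',img); json.dump({k:np.array(v).tolist() for k,v in st.items()},open('st1.json','w'))
print(st['position'],np.array(st['tcp_rot']).round(4),st['joint_positions'])
for t in ['plate','plate_mid','board_edge','board']:
    print(t,[(np.round(x['position'],4).tolist(),round(x['confidence'],2)) for x in tip_of(t,'wrist')[:2]])
```

```text
[ 0.55949026 -0.03019959  0.29931184] [[ 1.e+00 -9.e-04 -4.e-03]
 [ 4.e-03 -5.e-04  1.e+00]
 [-9.e-04 -1.e+00 -5.e-04]] [-1.44939921e+01  2.14513710e+01  8.72544116e+01 -4.40441296e-02
  7.13365063e+01 -1.47062565e+01]
plate [([0.5765, 0.0546, -0.0035], 0.65)]
plate_mid [([0.5744, 0.0557, 0.0068], 0.64)]
board_edge [([0.5598, 0.1043, 0.0068], 0.65)]
board []
```

View pics/wrist1.png

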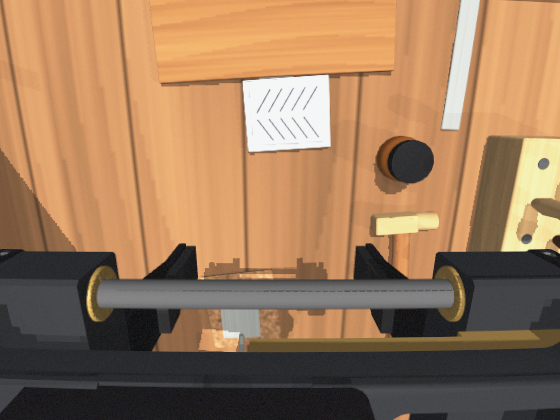

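View pics/tr_scene.png

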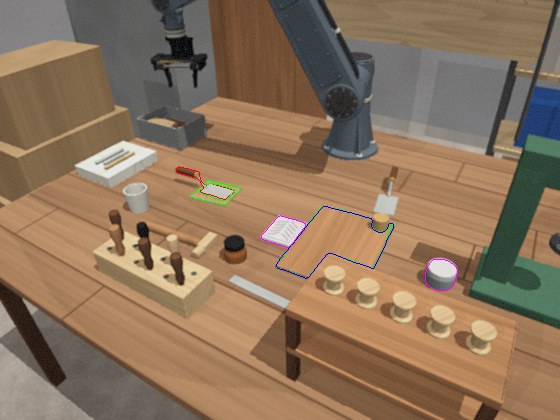

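Run:
```python
from h import *
st=json.load(open('st1.json')); img=np.load('w1.npy')
c=img[55:165,150:405]; save('crop1',cv2.resize(c,None,fx=3.1,fy=3.1,interpolation=cv2.INTER_CUBIC))
b=at_z('wrist',[[162,83],[393,70]],0.01,st); print(b, np.linalg.norm(b[1]-b[0]), np.degrees(np.arctan2(*(b[0]-b[1])[:2][::-1])))
m=trace('plate','wrist')[0]['mask'].astype(np.uint8)
cs,_=cv2.findContours(m,cv2.RETR_EXTERNAL,cv2.CHAIN_APPROX_NONE); c=max(cs,key=cv2.contourArea)[:,0,:]
for z in [0.0102,0.0]:
    p=at_z('wrist',c,z,st)[:,:2]; r=cv2.minAreaRect((p*1000).astype(np.float32)); print(z,r,p.mean(0))
```

```text
[[0.41445331 0.09291344 0.01      ]
 [0.70859302 0.1098218  0.01      ]] 0.29462529385586295 -176.71002279353834
0.0102 ((735.3712158203125, -2.7216148376464844), (60.58391571044922, 79.9734115600586), 66.02660369873047) [ 0.73525851 -0.0026989 ]
0.0 ((739.4826049804688, -3.8551864624023438), (62.00569152832031, 81.85025024414062), 66.02659606933594) [ 0.73936723 -0.00383195]
```

View pics/crop1.png

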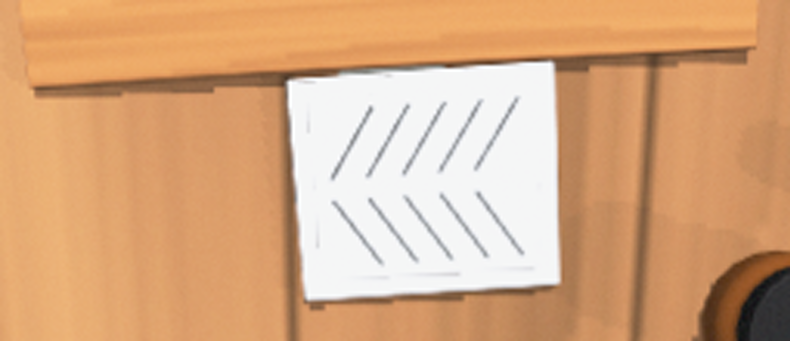

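Run:
```python
from h import *
st=json.load(open('st1.json')); img=np.load('w1.npy')
m=((img.min(2)>170)).astype(np.uint8); m[:, :200]=0; m[:,360:]=0; m[200:]=0
cs,_=cv2.findContours(m,cv2.RETR_EXTERNAL,cv2.CHAIN_APPROX_NONE); c=max(cs,key=cv2.contourArea)[:,0,:]
for z in [0.0102,0.0122]:
    p=at_z('wrist',c,z,st)[:,:2]; r=cv2.minAreaRect((p*1000).astype(np.float32)); print(z,r, cv2.boxPoints(r))
print(cv2.boxPoints(cv2.minAreaRect(c.astype(np.float32))))
# board wood edge: print column profiles
hsv=cv2.cvtColor(img,cv2.COLOR_RGB2HSV)
for u in [150,155,158,161,165,390,394,397,400,404]: print(u,img[60:90:3,u].tolist())
```

```text
0.0102 ((574.825927734375, 54.83424377441406), (110.53556060791016, 90.45861053466797), 3.9534876346588135) [[516.5713     96.14539  ]
 [522.8081      5.9020424]
 [633.08057    13.523094 ]
 [626.84375   103.76645  ]]
0.0122 ((574.758544921875, 54.79167556762695), (110.02689361572266, 90.0423812866211), 3.953474283218384) [[516.772      95.91276  ]
 [522.9801      6.0846415]
 [632.7451     13.670593 ]
 [626.537     103.49871  ]]
[[242.20045   79.80653 ]
 [327.88123   74.188126]
 [332.5973   146.10838 ]
 [246.9165   151.72679 ]]
150 [[226, 165, 111], [229, 169, 114], [227, 168, 113], [231, 171, 115], [230, 172, 114], [228, 168, 113], [232, 174, 118], [231, 171, 116], [231, 171, 116], [233, 173, 116]]
155 [[227, 167, 110], [227, 165, 110], [226, 164, 110], [226, 166, 111], [226, 164, 110], [226, 167, 112], [226, 165, 111], [233, 174, 116], [232, 172, 114], [233, 174, 115]]
158 [[241, 176, 108], [232, 161, 98], [220, 148, 91], [232, 163, 100], [225, 157, 100], [220, 160, 111], [215, 152, 101], [227, 167, 111], [233, 175, 116], [233, 175, 116]]
161 [[239, 174, 106], [231, 163, 99], [224, 
[... 448 characters left out ...]
, [214, 152, 104]]
394 [[220, 156, 104], [210, 145, 93], [211, 147, 98], [213, 147, 98], [213, 151, 103], [211, 148, 100], [211, 149, 100], [210, 150, 102], [210, 148, 99], [213, 151, 100]]
397 [[213, 151, 102], [213, 151, 101], [214, 154, 105], [212, 149, 101], [213, 149, 99], [212, 149, 100], [209, 149, 99], [211, 150, 100], [210, 148, 100], [208, 146, 99]]
400 [[209, 147, 98], [209, 148, 102], [207, 146, 99], [208, 147, 98], [209, 146, 98], [206, 147, 97], [202, 143, 96], [203, 145, 97], [204, 145, 95], [204, 146, 97]]
404 [[209, 149, 100], [208, 147, 98], [213, 149, 103], [211, 149, 100], [211, 150, 100], [212, 149, 101], [212, 149, 101], [213, 149, 101], [211, 150, 99], [213, 150, 101]]
```

jog_arm([
  {"delta_pos": [-54, -330, -100], "turn": 0, "fingers": 100},
  {"delta_pos": [-54, -330, -100], "turn": 0, "fingers": 100},
  {"delta_pos": [-54, -330, -100], "turn": 0, "fingers": 100},
  {"delta_pos": [-54, -330, -100], "turn": 0, "fingers": 100},
  {"delta_pos": [-54, -330, -100], "turn": 0, "fingers": 100},
  {"delta_pos": [-54, -330, -100], "turn": 0, "fingers": 100},
  {"delta_pos": [-54, -330, -100], "turn": 0, "fingers": 100},
  {"delta_pos": [-54, -330, -100], "turn": 0, "fingers": 100},
  {"delta_pos": [-54, -330, -100], "turn": 0, "fingers": 100},
  {"delta_pos": [-54, -330, -100], "turn": 0, "fingers": 100},
  {"delta_pos": [-54, -330, -100], "turn": 0, "fingers": 100},
])

```text
time_s: 4.47
position: [0.5049, -0.3609, 0.199]
tcp_rot: [[1.0, -0.001, 0.0], [-0.0, 0.002, 1.0], [-0.001, -1.0, 0.002]]
force: [-0.9, 0.4, -0.8]
opening: 1.001
```

Run:
```python
from h import *
st=read_state(); img=capture('wrist'); save('wrist2',img); np.save('w2.npy',img); json.dump({k:np.array(v).tolist() for k,v in st.items()},open('st2.json','w'))
print(st['position'],st['force'],st['time_s'])
for t in ['spatula','spatula_tip','spatula_grip','mat_top']:
    print(t,[(np.round(x['position'],4).tolist(),round(x['confidence'],2)) for x in tip_of(t,'wrist')[:2]])
```

```text
[ 0.50494754 -0.36086463  0.19899232] [-0.88704407  0.43435934 -0.83150933] 4.4667
spatula [([0.4988, -0.2368, 0.0073], 0.73)]
spatula_tip [([0.5019, -0.1902, 0.0032], 0.55)]
spatula_grip [([0.5085, -0.3556, 0.0483], 0.65)]
mat_top []
```

View pics/wrist2.png

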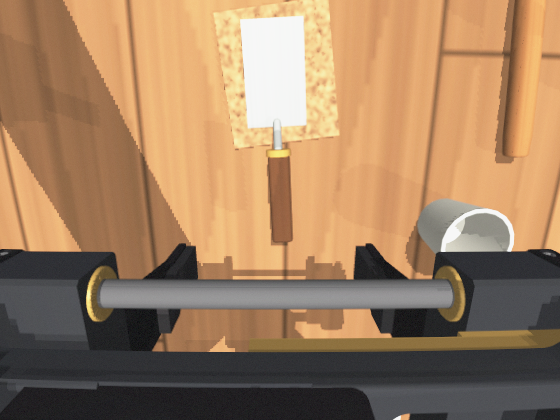

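Run:
```python
from h import *
st=json.load(open('st2.json')); img=np.load('w2.npy').astype(int)
m=((img[:,:,2]>190)&(img.max(2)-img.min(2)<40)).astype(np.uint8); m[160:]=0; m[:,:220]=0;m[:,330:]=0
m=cv2.morphologyEx(m,cv2.MORPH_OPEN,np.ones((9,9),np.uint8))
cs,_=cv2.findContours(m,cv2.RETR_EXTERNAL,cv2.CHAIN_APPROX_NONE); c=max(cs,key=cv2.contourArea)[:,0,:]
p=at_z('wrist',c,.005,st)[:,:2]; r=cv2.minAreaRect((p*1000).astype(np.float32)); print('blade',r,cv2.boxPoints(r))
m=((img[:,:,0]<140)&(img[:,:,0]>50)&(img[:,:,0]-img[:,:,2]>35)).astype(np.uint8); m[:140]=0;m[250:]=0;m[:,:255]=0;m[:,300:]=0
m=cv2.morphologyEx(m,cv2.MORPH_OPEN,np.ones((5,5),np.uint8))
cs,_=cv2.findContours(m,cv2.RETR_EXTERNAL,cv2.CHAIN_APPROX_NONE); c=max(cs,key=cv2.contourArea)[:,0,:]
p=at_z('wrist',c,.05,st)[:,:2]; r=cv2.minAreaRect((p*1000).astype(np.float32)); print('handle',r,cv2.boxPoints(r))
m=((img[:,:,0]-img[:,:,2]>110)&0).astype(np.uint8)
print('mat',at_z('wrist',[[214,11],[328,0],[339,135],[235,149]],.003,st).round(4))
```

```text
blade ((504.4079284667969, -238.96951293945312), (60.52299880981445, 101.63790893554688), 2.904134511947632) [[ 471.61057 -189.74902]
 [ 476.76004 -291.2564 ]
 [ 537.2053  -288.19   ]
 [ 532.0558  -186.68262]]Traceback (most recent call last):
  File "<stdin>", line 9, in <module>
ValueError: max() iterable argument is empty
```

jog_arm([
  {"delta_pos": [5, 17, -40], "turn": 2.9, "fingers": 100},
  {"delta_pos": [5, 17, -80], "turn": 2.9, "fingers": 100},
  {"delta_pos": [5, 17, -110], "turn": 2.9, "fingers": 100},
  {"delta_pos": [5, 17, -130], "turn": 2.9, "fingers": 100},
  {"delta_pos": [5, 17, -145], "turn": 2.9, "fingers": 100},
  {"delta_pos": [5, 17, -156], "turn": 2.9, "fingers": 100},
  {"delta_pos": [5, 17, -156], "turn": 2.9, "fingers": 100},
  {"delta_pos": [5, 17, -156], "turn": 2.9, "fingers": 100},
])

```text
time_s: 5.38
position: [0.5113, -0.3427, 0.0438]
tcp_rot: [[0.999, -0.0, -0.054], [0.054, 0.0, 0.999], [-0.0, -1.0, 0.0]]
force: [-0.4, -1.1, 0.7]
opening: 0.999
```

Run:
```python
from h import *
st=read_state(); print(st['position'],st['force'],np.array(st['tcp_rot']).round(4).tolist())
save('wrist3',capture('wrist'));i=capture('scene');save('scene3',cv2.resize(i[130:250,130:330],None,fx=4,fy=4)[:600,:800])
```

```text
[ 0.51129493 -0.34266539  0.04377112] [-0.4361276  -1.08974969  0.74367339] [[0.9985, -0.0, -0.0545], [0.0545, 0.0, 0.9985], [-0.0, -1.0, 0.0]]
```

View pics/wrist3.png

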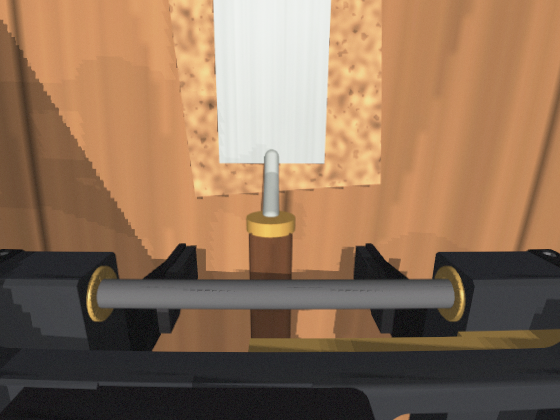

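View pics/scene3.png

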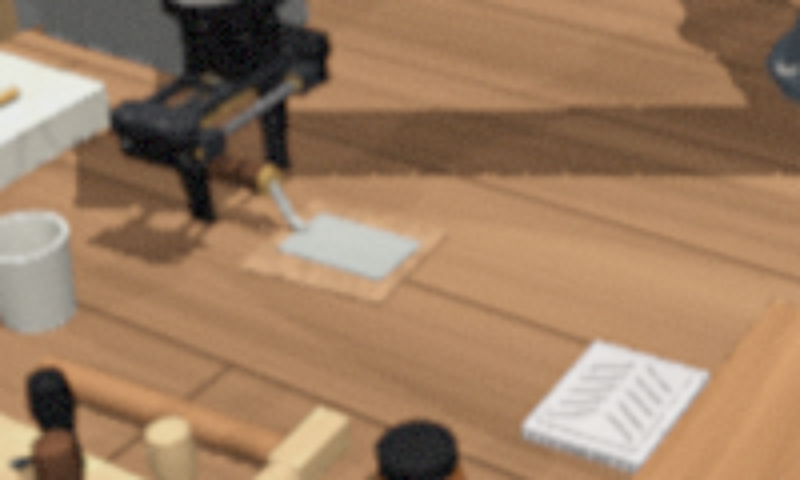

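jog_arm([
  {"delta_pos": [-2, 0, 0], "turn": 0, "fingers": 100},
  {"delta_pos": [-2, 0, 0], "turn": 0, "fingers": 0},
  {"delta_pos": [-2, 0, 0], "turn": 0, "fingers": 0},
  {"delta_pos": [-2, 0, 0], "turn": 0, "fingers": 0},
  {"delta_pos": [-2, 0, 0], "turn": 0, "fingers": 0},
  {"delta_pos": [-2, 0, 0], "turn": 0, "fingers": 0},
  {"delta_pos": [-2, 0, 0], "turn": 0, "fingers": 0},
  {"delta_pos": [-2, 0, 0], "turn": 0, "fingers": 0},
  {"delta_pos": [-2, 0, 0], "turn": 0, "fingers": 0},
  {"delta_pos": [-2, 0, 0], "turn": 0, "fingers": 0},
])

```text
time_s: 6.32
position: [0.5089, -0.3432, 0.0435]
tcp_rot: [[0.999, -0.0, -0.054], [0.054, 0.0, 0.999], [-0.0, -1.0, 0.0]]
force: [-0.3, 1.1, -1.0]
opening: 0.402
```

Run:
```python
from h import *
st=read_state(); print(st['position'],st['force'],st['moment'],st['opening'])
s2=json.load(open('st2.json'));p=at_z('wrist',[[214,11],[328,0],[339,135],[235,149]],.003,s2)[:,:2]; print(p.round(4))
```

```text
[ 0.508887   -0.34316053  0.04348605] [-0.33177585  1.08144503 -1.00973286] [-0.01138658 -0.09380944 -0.0119197 ] 0.40162202230442495
[[ 0.447  -0.1821]
 [ 0.5556 -0.1727]
 [ 0.572  -0.2984]
 [ 0.4633 -0.3129]]
```

jog_arm([
  {"delta_pos": [0, 0, 0], "turn": 0, "fingers": 0},
  {"delta_pos": [0, 0, 0], "turn": 0, "fingers": 0},
  {"delta_pos": [0, 0, 0], "turn": 0, "fingers": 0},
  {"delta_pos": [0, 0, 0], "turn": 0, "fingers": 0},
  {"delta_pos": [0, 0, 0], "turn": 0, "fingers": 0},
  {"delta_pos": [0, 0, 0], "turn": 0, "fingers": 0},
  {"delta_pos": [0, 0, 0], "turn": 0, "fingers": 0},
])

```text
time_s: 6.9
position: [0.5089, -0.3432, 0.0435]
tcp_rot: [[0.999, 0.0, -0.053], [0.053, 0.0, 0.999], [0.0, -1.0, 0.0]]
force: [0.8, 0.4, 0.3]
opening: 0.227
```

Run:
```python
from h import *
st=read_state(); print(st['position'],st['force'],st['moment'],st['opening'])
```

```text
[ 0.50891762 -0.34317509  0.04352681] [0.80050272 0.35199712 0.33044623] [-0.00666238 -0.13846111 -0.01922036] 0.2268716198476751
```

jog_arm([
  {"delta_pos": [0, 0, 10], "turn": 0, "fingers": 0},
  {"delta_pos": [0, 0, 25], "turn": 0, "fingers": 0},
  {"delta_pos": [0, 0, 45], "turn": 0, "fingers": 0},
  {"delta_pos": [0, 0, 60], "turn": 0, "fingers": 0},
  {"delta_pos": [10, 20, 60], "turn": 0, "fingers": 0},
  {"delta_pos": [20, 45, 60], "turn": 0, "fingers": 0},
  {"delta_pos": [33, 70, 60], "turn": 0.2, "fingers": 0},
  {"delta_pos": [45, 98, 60], "turn": 0.5, "fingers": 0},
  {"delta_pos": [58, 125, 60], "turn": 0.8, "fingers": 0},
  {"delta_pos": [70, 150, 60], "turn": 1.05, "fingers": 0},
  {"delta_pos": [79, 169, 60], "turn": 1.05, "fingers": 0},
  {"delta_pos": [79, 169, 60], "turn": 1.05, "fingers": 0},
  {"delta_pos": [79, 169, 60], "turn": 1.05, "fingers": 0},
])

```text
time_s: 7.98
position: [0.5881, -0.173, 0.104]
tcp_rot: [[0.997, -0.0, -0.075], [0.075, -0.0, 0.997], [-0.0, -1.0, -0.0]]
force: [0.2, -0.6, -1.5]
opening: 0.225
```

Run:
```python
from h import *
st=read_state(); print(st['position'],st['force'],st['moment'],st['opening'],np.array(st['tcp_rot']).round(4).tolist())
json.dump({k:np.array(v).tolist() for k,v in st.items()},open('st4.json','w'))
i=capture('wrist');save('wrist4',i);np.save('w4.npy',i)
i=capture('scene');np.save('s4.npy',i);save('scene4',cv2.resize(i[130:280,180:380],None,fx=4,fy=4,interpolation=cv2.INTER_CUBIC))
for t in ['spatula','spatula_tip','spatula_grip']:
  for c in ['wrist','scene']:
    print(t,c,[(np.round(x['position'],4).tolist(),round(x['confidence'],2)) for x in tip_of(t,c)[:3]])
```

```text
[ 0.58812346 -0.17295676  0.10397885] [ 0.17890061 -0.61732428 -1.4541805 ] [-0.13552461 -0.13821401 -0.01660319] 0.22524667887002575 [[0.9972, -0.0002, -0.0749], [0.0749, -0.0005, 0.9972], [-0.0002, -1.0, -0.0005]]
spatula wrist [([0.5762, -0.066, 0.0618], 0.82)]
spatula scene [([0.5794, -0.0699, 0.0649], 0.88), ([0.3025, 0.2566, 0.0026], 0.84)]
spatula_tip wrist []
spatula_tip scene [([0.3493, 0.2614, -0.0007], 0.66), ([0.5441, 0.4772, 0.0018], 0.62), ([0.5804, -0.0243, 0.0614], 0.56)]
spatula_grip wrist [([0.5893, -0.1902, 0.1058], 0.96)]
spatula_grip scene [([0.5851, -0.1861, 0.1086], 0.72), ([0.1908, 0.2339, 0.0429], 0.72), ([0.7249, -0.0051, 0.0031], 0.4)]
```

View pics/wrist4.png

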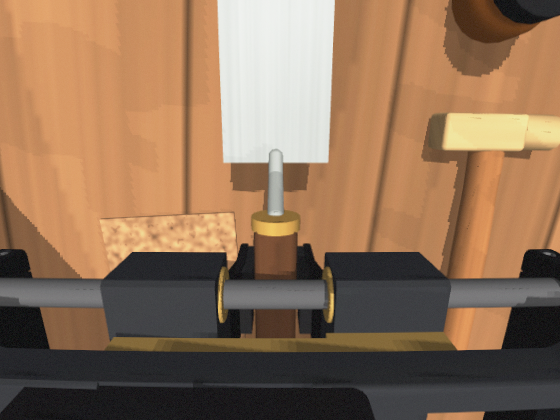

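View pics/scene4.png

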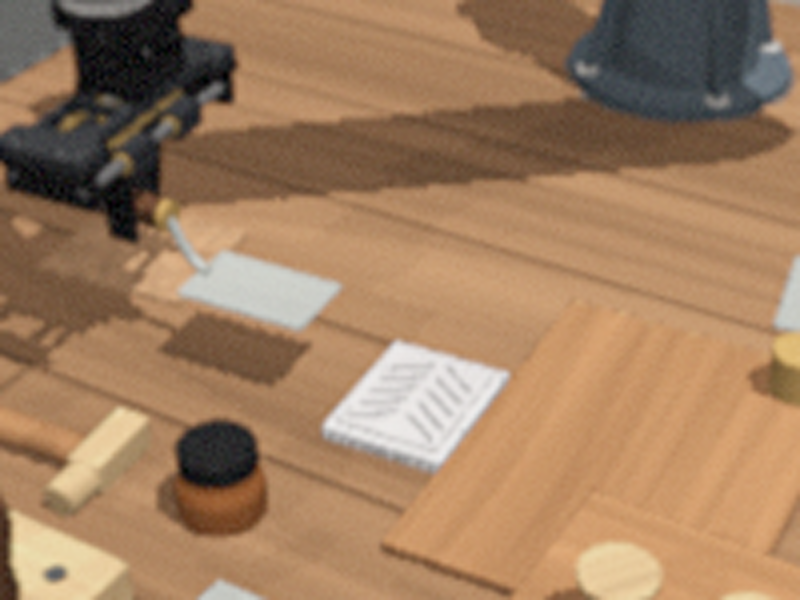

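jog_arm([
  {"delta_pos": [0, 0, -20], "turn": 0, "fingers": 0},
  {"delta_pos": [0, 0, -40], "turn": 0, "fingers": 0},
  {"delta_pos": [0, 0, -52], "turn": 0, "fingers": 0},
  {"delta_pos": [0, 0, -59], "turn": 0, "fingers": 0},
  {"delta_pos": [0, 0, -61], "turn": 0, "fingers": 0},
  {"delta_pos": [0, 0, -61], "turn": 0, "fingers": 0},
  {"delta_pos": [0, 0, -61], "turn": 0, "fingers": 0},
])

```text
time_s: 8.97
position: [0.5884, -0.1745, 0.0431]
tcp_rot: [[0.997, 0.001, -0.072], [0.072, -0.001, 0.997], [0.001, -1.0, -0.001]]
force: [-0.3, 0.7, -0.9]
opening: 0.223
```

```bash
cat > r.py <<'E'
from h import *
st=read_state(); print('t',st['time_s'],'p',(np.array(st['position'])*1000).round(2),'F',np.round(st['force'],2),'M',np.round(st['moment'],3),st['opening'])
E
python3 r.py
```

```text
t 8.9667 p [ 588.41 -174.5    43.07] F [-0.28  0.71 -0.86] M [-0.105 -0.127 -0.016] 0.2233175116678231
```

jog_arm([
  {"delta_pos": [0, 0, -1], "turn": 0, "fingers": 0},
  {"delta_pos": [0, 0, -1], "turn": 0, "fingers": 0},
  {"delta_pos": [0, 0, -1], "turn": 0, "fingers": 0},
])

```text
time_s: 9.22
position: [0.5883, -0.1743, 0.0422]
tcp_rot: [[0.997, 0.001, -0.072], [0.072, -0.001, 0.997], [0.001, -1.0, -0.001]]
force: [-0.9, -0.9, -1.3]
opening: 0.225
```

```bash
python3 r.py
```

```text
t 9.2167 p [ 588.27 -174.34   42.21] F [-0.9  -0.92 -1.26] M [-0.092 -0.112 -0.01 ] 0.22528214171587307
```

jog_arm([
  {"delta_pos": [0, 0, -1], "turn": 0, "fingers": 0},
  {"delta_pos": [0, 0, -1], "turn": 0, "fingers": 0},
  {"delta_pos": [0, 0, -1], "turn": 0, "fingers": 0},
])

```text
time_s: 9.47
position: [0.5881, -0.1743, 0.0408]
tcp_rot: [[0.997, 0.001, -0.072], [0.072, -0.0, 0.997], [0.001, -1.0, -0.0]]
force: [-0.6, 0.0, -1.1]
opening: 0.227
```

```bash
python3 r.py
```

```text
t 9.4667 p [ 588.11 -174.29   40.78] F [-0.59  0.01 -1.12] M [-0.062 -0.154 -0.061] 0.22722207976823738
```

jog_arm([
  {"delta_pos": [0, 0, -0.7], "turn": 0, "fingers": 0},
  {"delta_pos": [0, 0, -0.7], "turn": 0, "fingers": 0},
  {"delta_pos": [0, 0, -0.7], "turn": 0, "fingers": 0},
])

```text
time_s: 9.72
position: [0.5882, -0.1744, 0.0403]
tcp_rot: [[0.997, 0.001, -0.072], [0.072, -0.0, 0.997], [0.001, -1.0, -0.0]]
force: [0.4, 0.1, 2.0]
opening: 0.226
```

```bash
python3 r.py
python3 - <<'E'
from h import *
i=capture('scene');np.save('s5.npy',i);save('scene5',cv2.resize(i[180:260,210:320],None,fx=7,fy=7,interpolation=cv2.INTER_CUBIC))
i=capture('side');save('side5',cv2.resize(i[180:250,240:370],None,fx=6,fy=6,interpolation=cv2.INTER_CUBIC))
E
```

```text
t 9.7167 p [ 588.19 -174.43   40.32] F [0.4  0.06 2.02] M [-0.131 -0.038 -0.028] 0.2258048346675708
```

View pics/scene5.png

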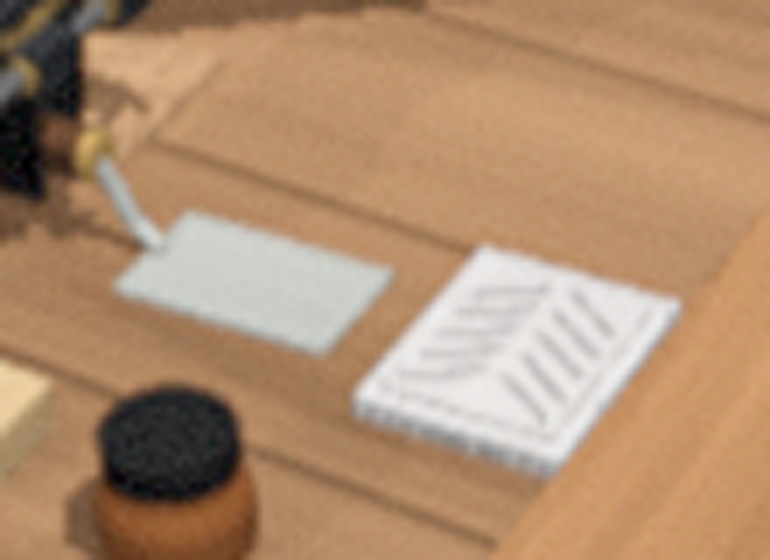

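View pics/side5.png

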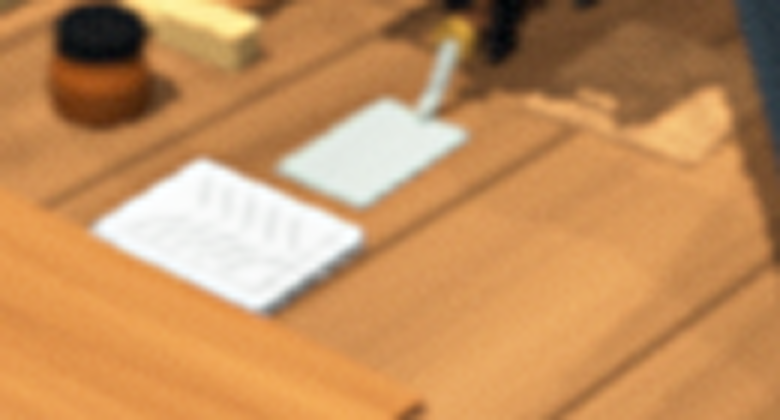

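jog_arm([
  {"delta_pos": [0, 0, 0.5], "turn": 0, "fingers": 0},
  {"delta_pos": [-0.3, 5, 0.5], "turn": 0, "fingers": 0},
  {"delta_pos": [-0.7, 10, 0.5], "turn": 0, "fingers": 0},
  {"delta_pos": [-1.0, 15, 0.5], "turn": 0, "fingers": 0},
  {"delta_pos": [-1.4, 20, 0.5], "turn": 0, "fingers": 0},
  {"delta_pos": [-1.6, 23, 0.5], "turn": 0, "fingers": 0},
  {"delta_pos": [-1.8, 26, 0.5], "turn": 0, "fingers": 0},
  {"delta_pos": [-2.0, 29, 0.5], "turn": 0, "fingers": 0},
  {"delta_pos": [-2.2, 32, 0.5], "turn": 0, "fingers": 0},
  {"delta_pos": [-2.4, 35, 0.5], "turn": 0, "fingers": 0},
  {"delta_pos": [-2.6, 38, 0.5], "turn": 0, "fingers": 0},
  {"delta_pos": [-2.8, 41, 0.5], "turn": 0, "fingers": 0},
  {"delta_pos": [-2.8, 41, 0.5], "turn": 0, "fingers": 0},
])

```text
time_s: 10.9
position: [0.5851, -0.1324, 0.0403]
tcp_rot: [[0.997, -0.0, -0.072], [0.072, 0.001, 0.997], [-0.0, -1.0, 0.001]]
force: [1.1, -0.3, 1.8]
opening: 0.225
```

```bash
python3 r.py
python3 - <<'E'
from h import *
i=capture('scene');np.save('s6.npy',i);save('scene6',cv2.resize(i[180:260,210:320],None,fx=7,fy=7,interpolation=cv2.INTER_CUBIC))
E
```

```text
t 10.9 p [ 585.05 -132.42   40.35] F [ 1.11 -0.29  1.83] M [-0.085 -0.203 -0.051] 0.2254921075089782
```

View pics/scene6.png

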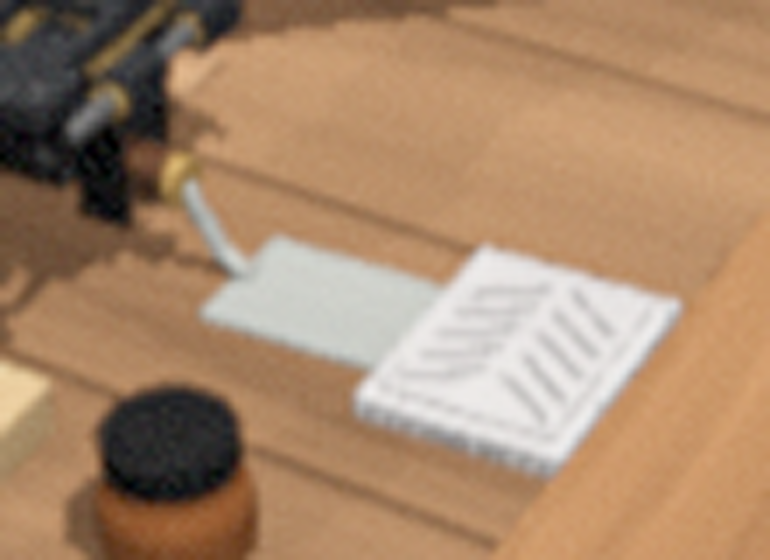

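jog_arm([
  {"delta_pos": [-0.3, 4, 0], "turn": 0, "fingers": 0},
  {"delta_pos": [-0.6, 8, 0], "turn": 0, "fingers": 0},
  {"delta_pos": [-0.8, 12, 0], "turn": 0, "fingers": 0},
  {"delta_pos": [-1.1, 16, 0], "turn": 0, "fingers": 0},
  {"delta_pos": [-1.4, 20, 0], "turn": 0, "fingers": 0},
  {"delta_pos": [-1.7, 24, 0], "turn": 0, "fingers": 0},
  {"delta_pos": [-1.9, 28, 0], "turn": 0, "fingers": 0},
  {"delta_pos": [-2.2, 32, 0], "turn": 0, "fingers": 0},
  {"delta_pos": [-2.5, 36, 0], "turn": 0, "fingers": 0},
  {"delta_pos": [-2.6, 38, 0], "turn": 0, "fingers": 0},
  {"delta_pos": [-2.6, 38, 0], "turn": 0, "fingers": 0},
])

```text
time_s: 11.87
position: [0.5823, -0.0943, 0.0403]
tcp_rot: [[0.997, -0.0, -0.072], [0.072, 0.001, 0.997], [-0.0, -1.0, 0.001]]
force: [1.0, -0.5, 2.4]
opening: 0.226
```

```bash
python3 r.py
```

```text
t 11.8667 p [582.3  -94.29  40.28] F [ 0.97 -0.52  2.42] M [-0.054 -0.24   0.001] 0.2262825340617968
```

jog_arm([
  {"delta_pos": [-0.1, 1.5, 0], "turn": 0, "fingers": 0},
  {"delta_pos": [-0.2, 3, 0], "turn": 0, "fingers": 0},
  {"delta_pos": [-0.2, 3, 0], "turn": 0, "fingers": 0},
])

```text
time_s: 12.12
position: [0.5823, -0.0921, 0.0404]
tcp_rot: [[0.997, -0.0, -0.072], [0.072, 0.0, 0.997], [0.0, -1.0, 0.0]]
force: [1.0, -1.5, 3.1]
opening: 0.228
```

jog_arm([
  {"delta_pos": [-0.1, 1, 0], "turn": 0, "fingers": 0},
  {"delta_pos": [-0.15, 2, 0], "turn": 0, "fingers": 0},
  {"delta_pos": [-0.15, 2, 0], "turn": 0, "fingers": 0},
])

```text
time_s: 12.37
position: [0.5822, -0.0901, 0.0404]
tcp_rot: [[0.997, 0.0, -0.072], [0.072, 0.0, 0.997], [0.0, -1.0, 0.0]]
force: [0.3, -2.4, 3.5]
opening: 0.227
```

jog_arm([
  {"delta_pos": [-0.1, 1, 0], "turn": 0, "fingers": 0},
  {"delta_pos": [-0.15, 2, 0], "turn": 0, "fingers": 0},
  {"delta_pos": [-0.15, 2, 0], "turn": 0, "fingers": 0},
])

```text
time_s: 12.62
position: [0.582, -0.088, 0.0404]
tcp_rot: [[0.997, 0.0, -0.072], [0.072, 0.0, 0.997], [0.0, -1.0, 0.0]]
force: [-0.1, -1.5, 2.7]
opening: 0.228
```

jog_arm([
  {"delta_pos": [-0.1, 1, 0], "turn": 0, "fingers": 0},
  {"delta_pos": [-0.15, 2, 0], "turn": 0, "fingers": 0},
  {"delta_pos": [-0.15, 2, 0], "turn": 0, "fingers": 0},
])

```text
time_s: 12.87
position: [0.5818, -0.086, 0.0404]
tcp_rot: [[0.997, -0.0, -0.072], [0.072, 0.0, 0.997], [-0.0, -1.0, 0.0]]
force: [-0.3, -2.2, 4.1]
opening: 0.226
```

```bash
python3 r.py
```

```text
t 12.8667 p [581.82 -85.97  40.35] F [-0.33 -2.17  4.13] M [-0.368 -0.14   0.01 ] 0.2263252626160486
```

jog_arm([
  {"delta_pos": [0, 0.3, 0.4], "turn": 0, "fingers": 0},
  {"delta_pos": [-0.15, 1.3, 0.4], "turn": 0, "fingers": 0},
  {"delta_pos": [-0.15, 2, 0.4], "turn": 0, "fingers": 0},
  {"delta_pos": [-0.15, 2, 0.4], "turn": 0, "fingers": 0},
])

```text
time_s: 13.2
position: [0.5813, -0.0837, 0.0405]
tcp_rot: [[0.997, -0.001, -0.072], [0.072, 0.001, 0.997], [-0.001, -1.0, 0.001]]
force: [-0.8, -1.7, 1.9]
opening: 0.223
```

```bash
python3 r.py
```

```text
t 13.2 p [581.26 -83.67  40.48] F [-0.85 -1.73  1.95] M [-0.176 -0.179 -0.016] 0.22292897564033956
```

jog_arm([
  {"delta_pos": [-0.1, 1, 0], "turn": 0, "fingers": 0},
  {"delta_pos": [-0.15, 2, 0], "turn": 0, "fingers": 0},
  {"delta_pos": [-0.15, 2, 0], "turn": 0, "fingers": 0},
])

```text
time_s: 13.45
position: [0.5811, -0.0817, 0.0405]
tcp_rot: [[0.997, -0.001, -0.072], [0.072, 0.001, 0.997], [-0.001, -1.0, 0.001]]
force: [0.2, -0.3, 0.8]
opening: 0.223
```

```bash
python3 r.py
```

```text
t 13.45 p [581.13 -81.66  40.5 ] F [ 0.22 -0.28  0.77] M [-0.075 -0.19   0.007] 0.22346388073359627
```

jog_arm([
  {"delta_pos": [-0.1, 1, 0], "turn": 0, "fingers": 0},
  {"delta_pos": [-0.15, 2, 0], "turn": 0, "fingers": 0},
  {"delta_pos": [-0.15, 2, 0], "turn": 0, "fingers": 0},
])

```text
time_s: 13.7
position: [0.5813, -0.0802, 0.0407]
tcp_rot: [[0.997, -0.0, -0.072], [0.072, -0.0, 0.997], [-0.0, -1.0, -0.0]]
force: [-0.2, -2.6, -0.1]
opening: 0.228
```

```bash
python3 r.py
```

```text
t 13.7 p [581.28 -80.24  40.65] F [-0.2  -2.57 -0.09] M [-0.341 -0.115 -0.008] 0.22829252653970372
```

jog_arm([
  {"delta_pos": [0, 0.5, 0], "turn": 0, "fingers": 0},
  {"delta_pos": [-0.1, 1, 0], "turn": 0, "fingers": 0},
  {"delta_pos": [-0.1, 1, 0], "turn": 0, "fingers": 0},
])

```text
time_s: 13.95
position: [0.5816, -0.08, 0.0409]
tcp_rot: [[0.997, 0.001, -0.073], [0.073, -0.001, 0.997], [0.0, -1.0, -0.001]]
force: [-1.2, -4.8, -0.2]
opening: 0.226
```

```bash
python3 r.py
```

```text
t 13.95 p [581.57 -80.03  40.92] F [-1.25 -4.85 -0.17] M [-0.857 -0.022  0.111] 0.22570573680963968
```

jog_arm([
  {"delta_pos": [0, 0.3, 0], "turn": 0, "fingers": 0},
  {"delta_pos": [0, 0.3, 0], "turn": 0, "fingers": 0},
  {"delta_pos": [0, 0.3, 0], "turn": 0, "fingers": 0},
  {"delta_pos": [0, 0.3, 0], "turn": 0, "fingers": 0},
  {"delta_pos": [0, 0.3, 0], "turn": 0, "fingers": 0},
])

```text
time_s: 14.37
position: [0.5817, -0.08, 0.041]
tcp_rot: [[0.997, 0.001, -0.073], [0.073, -0.002, 0.997], [0.001, -1.0, -0.002]]
force: [-0.3, -5.8, 0.4]
opening: 0.224
```

```bash
python3 r.py;  python3 - <<'E'
from h import *
i=capture('scene');np.save('s7.npy',i);save('scene7',cv2.resize(i[180:260,210:320],None,fx=7,fy=7,interpolation=cv2.INTER_CUBIC))
E
```

```text
t 14.3667 p [581.66 -80.03  40.99] F [-0.26 -5.82  0.41] M [-0.956  0.033  0.043] 0.2241768927143008
```

View pics/scene7.png

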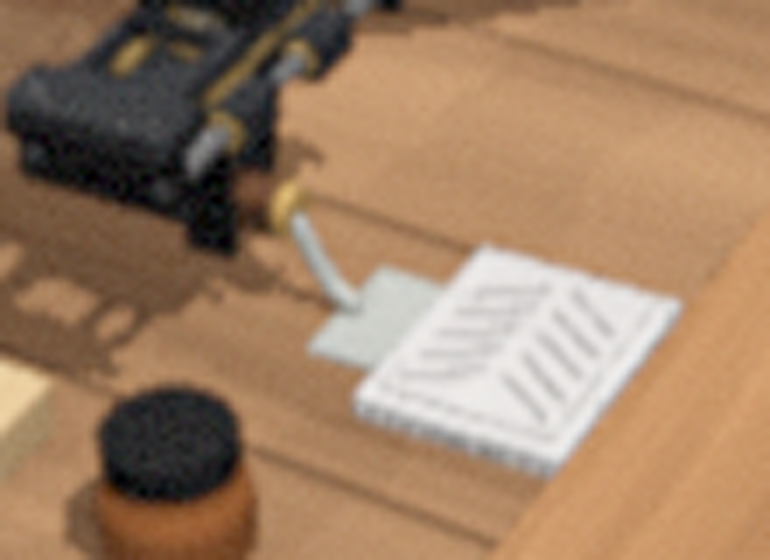

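Run:
```python
import numpy as np
r=75; a=np.array([-0.0689,0.9976])
for th in range(0,131,5):
    t=np.radians(th); g=2.2
    Xp=min(0,g-10.2*np.sin(t)) if th<=90 else g-10.2
    T=np.array([Xp,0])+r*np.array([-np.cos(t),np.sin(t)])+3.2*np.array([np.sin(t),np.cos(t)])-[0,2]
    d=T[0]+75
    print(th,'along',d.round(1),'z',T[1].round(1),'world',(d*a).round(1))
```

```text
0 along 0.0 z 1.2 world [-0.  0.]
5 along 0.6 z 7.7 world [-0.   0.6]
10 along 1.7 z 14.2 world [-0.1  1.7]
15 along 2.9 z 20.5 world [-0.2  2.9]
20 along 4.3 z 26.7 world [-0.3  4.3]
25 along 6.3 z 32.6 world [-0.4  6.3]
30 along 8.7 z 38.3 world [-0.6  8.7]
35 along 11.7 z 43.6 world [-0.8 11.7]
40 along 15.2 z 48.7 world [-1.1 15.2]
45 along 19.2 z 53.3 world [-1.3 19.2]
50 along 23.6 z 57.5 world [-1.6 23.6]
55 along 28.4 z 61.3 world [-2.  28.4]
60 along 33.6 z 64.6 world [-2.3 33.6]
65 along 39.2 z 67.3 world [-2.7 39.1]
70 along 45.0 z 69.6 world [-3.1 44.9]
75 along 51.0 z 71.3 world [-3.5 50.9]
80 along 57.3 z 72.4 world [-3.9 57.1]
85 along 63.7 z 73.0 world [-4.4 63.5]
90 along 70.2 z 73.0 world [-4.8 70. ]
95 along 76.7 z 72.4 world [-5.3 76.5]
100 along 83.2 z 71.3 world [-5.7 83. ]
105 along 89.5 z 69.6 world [-6.2 89.3]
110 along 95.7 z 67.4 world [-6.6 95.4]
115 along 101.6 z 64.6 world [ -7.  101.4]
120 along 107.3 z 61.4 world [ -7.4 107. ]
125 along 112.6 z 57.6 world [ -7.8 112.4]
130 along 117.7 z 53.4 world [ -8.1 117.4]
```

jog_arm([
  {"delta_pos": [0, -2, 0], "turn": 0, "fingers": 0},
  {"delta_pos": [0.4, -6, 0], "turn": 0, "fingers": 0},
  {"delta_pos": [0.8, -12, 0], "turn": 0, "fingers": 0},
  {"delta_pos": [1.2, -18, 0], "turn": 0, "fingers": 0},
  {"delta_pos": [1.6, -24, 0], "turn": 0, "fingers": 0},
  {"delta_pos": [2.1, -30, 0], "turn": 0, "fingers": 0},
  {"delta_pos": [2.5, -36, 0], "turn": 0, "fingers": 0},
  {"delta_pos": [2.9, -42, 0], "turn": 0, "fingers": 0},
  {"delta_pos": [3.3, -48, 0], "turn": 0, "fingers": 0},
  {"delta_pos": [3.5, -51.5, 0], "turn": 0, "fingers": 0},
  {"delta_pos": [3.5, -51.5, 0], "turn": 0, "fingers": 0},
])

```text
time_s: 15.33
position: [0.5851, -0.1316, 0.0408]
tcp_rot: [[0.997, 0.001, -0.071], [0.071, -0.001, 0.997], [0.001, -1.0, -0.001]]
force: [0.4, -0.1, -0.8]
opening: 0.229
```

```bash
python3 r.py;  python3 - <<'E'
from h import *
i=capture('scene');np.save('s8.npy',i);save('scene8',cv2.resize(i[180:260,210:320],None,fx=7,fy=7,interpolation=cv2.INTER_CUBIC))
E
```

```text
t 15.3333 p [ 585.06 -131.58   40.78] F [ 0.37 -0.06 -0.77] M [-0.134 -0.106  0.01 ] 0.2293377656333085
```

View pics/scene8.png

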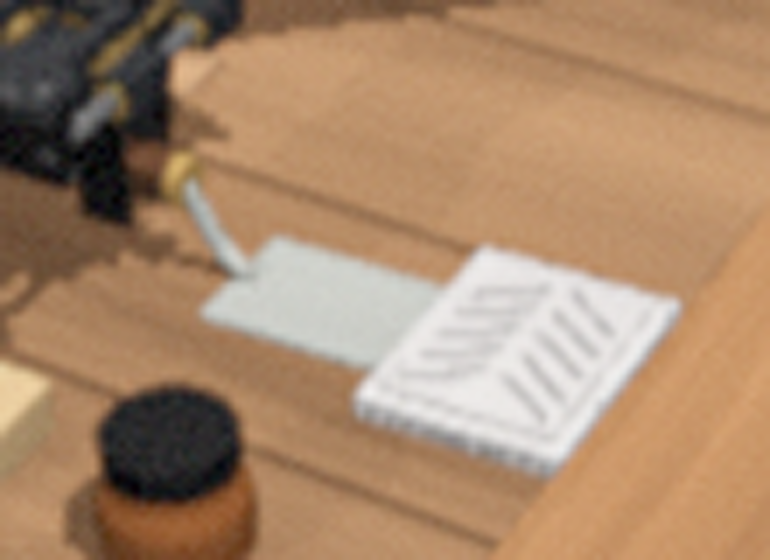

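jog_arm([
  {"delta_pos": [-0.3, 4, 0], "turn": 0, "fingers": 0},
  {"delta_pos": [-0.3, 4.5, 4], "turn": 0, "fingers": 0},
  {"delta_pos": [-0.3, 5, 8], "turn": 0, "fingers": 0},
  {"delta_pos": [-0.4, 5.7, 13], "turn": 0, "fingers": 0},
  {"delta_pos": [-0.4, 6.4, 17], "turn": 0, "fingers": 0},
  {"delta_pos": [-0.5, 7, 21], "turn": 0, "fingers": 0},
  {"delta_pos": [-0.5, 7.5, 24], "turn": 0, "fingers": 0},
  {"delta_pos": [-0.5, 7.5, 24], "turn": 0, "fingers": 0},
])

```text
time_s: 16.05
position: [0.5848, -0.1229, 0.0657]
tcp_rot: [[0.997, 0.001, -0.072], [0.072, -0.001, 0.997], [0.001, -1.0, -0.001]]
force: [-0.9, -1.1, -2.9]
opening: 0.228
```

```bash
python3 r.py;  python3 - <<'E'
from h import *
i=capture('scene');np.save('s9.npy',i);save('scene9',cv2.resize(i[180:260,210:320],None,fx=7,fy=7,interpolation=cv2.INTER_CUBIC))
i=capture('side');save('side9',cv2.resize(i[170:260,220:350],None,fx=6,fy=6,interpolation=cv2.INTER_CUBIC))
E
```

```text
t 16.05 p [ 584.76 -122.91   65.67] F [-0.92 -1.05 -2.95] M [-0.41  -0.112 -0.011] 0.2281978009815786
```

View pics/scene9.png

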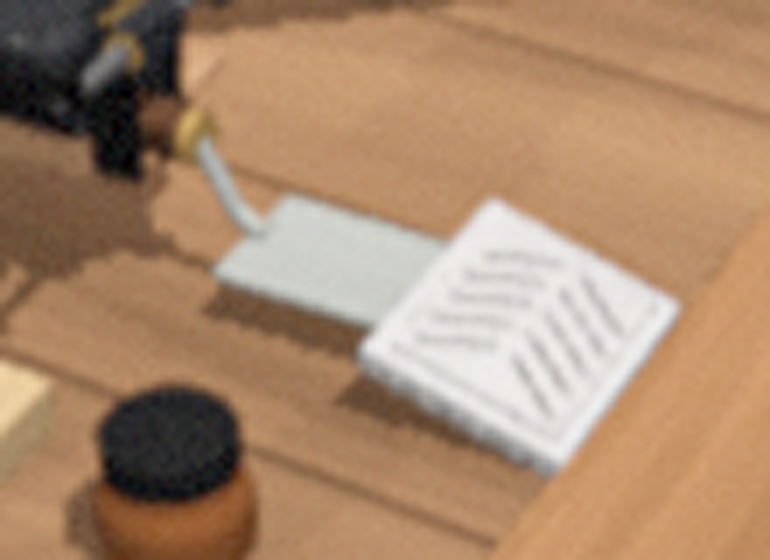

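View pics/side9.png

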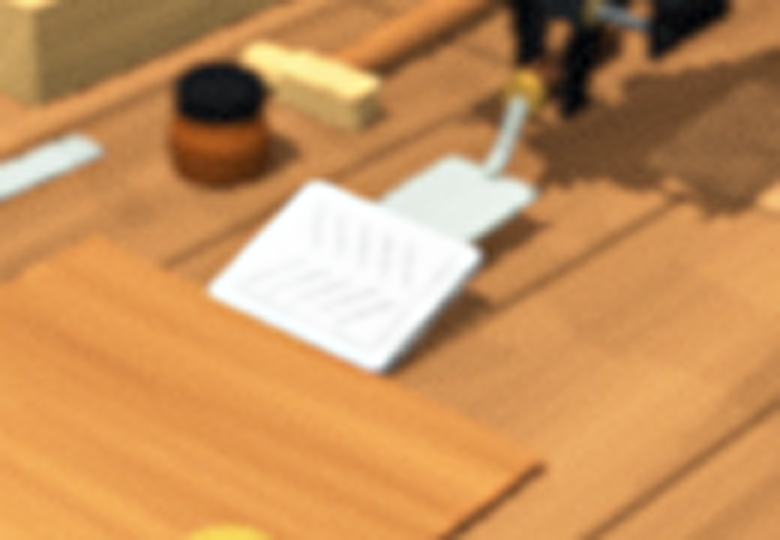

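jog_arm([
  {"delta_pos": [-0.1, 2, 6], "turn": 0, "fingers": 0},
  {"delta_pos": [-0.3, 4.4, 11.6], "turn": 0, "fingers": 0},
  {"delta_pos": [-0.5, 7.4, 17], "turn": 0, "fingers": 0},
  {"delta_pos": [-0.8, 10.9, 22], "turn": 0, "fingers": 0},
  {"delta_pos": [-1.0, 14.9, 26.6], "turn": 0, "fingers": 0},
  {"delta_pos": [-1.3, 19.3, 30.8], "turn": 0, "fingers": 0},
  {"delta_pos": [-1.7, 24.1, 34.5], "turn": 0, "fingers": 0},
  {"delta_pos": [-2.0, 29.3, 37.8], "turn": 0, "fingers": 0},
  {"delta_pos": [-2.4, 34.9, 40.5], "turn": 0, "fingers": 0},
  {"delta_pos": [-2.8, 40.7, 42.5], "turn": 0, "fingers": 0},
  {"delta_pos": [-3.2, 46.7, 44], "turn": 0, "fingers": 0},
  {"delta_pos": [-3.7, 53, 45], "turn": 0, "fingers": 0},
  {"delta_pos": [-4.1, 59.4, 45.5], "turn": 0, "fingers": 0},
  {"delta_pos": [-4.5, 65.9, 45.5], "turn": 0, "fingers": 0},
  {"delta_pos": [-5.0, 72.4, 45], "turn": 0, "fingers": 0},
  {"delta_pos": [-5.4, 78.9, 44], "turn": 0, "fingers": 0},
  {"delta_pos": [-5.9, 85.2, 42.5], "turn": 0, "fingers": 0},
  {"delta_pos": [-6.3, 91.4, 41], "turn": 0, "fingers": 0},
  {"delta_pos": [-6.3, 91.4, 41], "turn": 0, "fingers": 0},
])

```text
time_s: 17.73
position: [0.5772, -0.03, 0.1052]
tcp_rot: [[0.997, -0.002, -0.073], [0.073, 0.001, 0.997], [-0.002, -1.0, 0.001]]
force: [-0.7, -0.2, -1.1]
opening: 0.228
```

```bash
python3 r.py;  python3 - <<'E'
from h import *
i=capture('scene');np.save('s10.npy',i);save('scene10',cv2.resize(i[150:290,210:410],None,fx=4,fy=4,interpolation=cv2.INTER_CUBIC))
i=capture('side');save('side10',cv2.resize(i[150:290,180:360],None,fx=4,fy=4,interpolation=cv2.INTER_CUBIC))
E
```

```text
t 17.7333 p [577.24 -29.99 105.19] F [-0.69 -0.23 -1.07] M [-0.081 -0.104 -0.044] 0.22798863215838075
```

View pics/scene10.png

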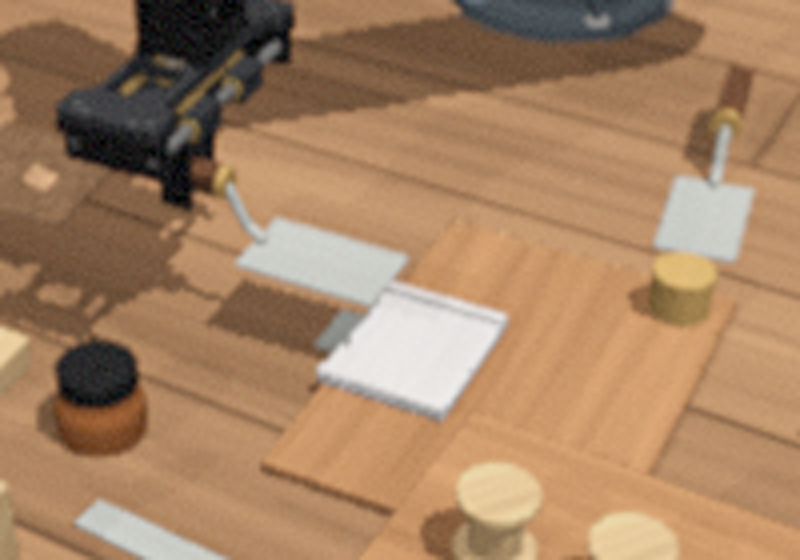

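View pics/side10.png

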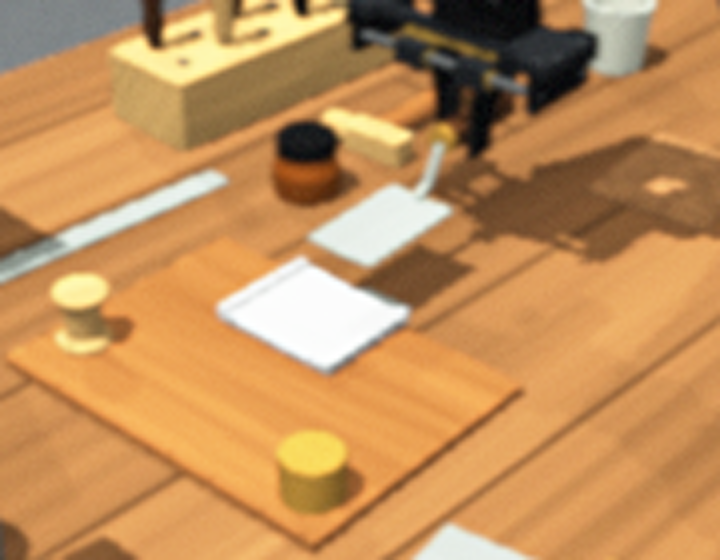

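jog_arm([
  {"delta_pos": [0, -8, 4], "turn": 0, "fingers": 0},
  {"delta_pos": [0, -25, 8], "turn": 0, "fingers": 0},
  {"delta_pos": [-5, -50, 8], "turn": 0, "fingers": 0},
  {"delta_pos": [-12, -80, 8], "turn": 0, "fingers": 0},
  {"delta_pos": [-20, -110, 8], "turn": 0, "fingers": 0},
  {"delta_pos": [-28, -140, 8], "turn": -0.5, "fingers": 0},
  {"delta_pos": [-35, -170, 8], "turn": -1, "fingers": 0},
  {"delta_pos": [-42, -200, 8], "turn": -1, "fingers": 0},
  {"delta_pos": [-48, -230, 8], "turn": -1, "fingers": 0},
  {"delta_pos": [-54, -260, 8], "turn": -1, "fingers": 0},
  {"delta_pos": [-58, -285, 8], "turn": -1, "fingers": 0},
  {"delta_pos": [-61, -305, 8], "turn": -1, "fingers": 0},
  {"delta_pos": [-63, -316, 8], "turn": -1, "fingers": 0},
  {"delta_pos": [-63, -321, 8], "turn": -1, "fingers": 0},
  {"delta_pos": [-63, -321, 0], "turn": -1, "fingers": 0},
  {"delta_pos": [-63, -321, -15], "turn": -1, "fingers": 0},
  {"delta_pos": [-63, -321, -30], "turn": -1, "fingers": 0},
  {"delta_pos": [-63, -321, -30], "turn": -1, "fingers": 0},
  {"delta_pos": [-63, -321, -30], "turn": -1, "fingers": 0},
])

```text
time_s: 19.42
position: [0.5145, -0.3503, 0.0746]
tcp_rot: [[0.998, -0.003, -0.056], [0.056, 0.003, 0.998], [-0.002, -1.0, 0.003]]
force: [-0.1, -0.9, -1.9]
opening: 0.23
```

```bash
python3 r.py;  python3 - <<'E'
from h import *
i=capture('wrist');save('wrist11',i)
i=capture('scene');np.save('s11.npy',i);save('scene11',i)
for z in (.0222,.0192):
    p=at_z('scene',[[289,242],[320.5,252.5],[337,229],[307,220.7]],z)[:,:2]; print(p.round(4),p.mean(0))
e=np.array([.5615,.1014]); ax=np.array([-.0575,.998]); print((p.mean(0)-e)@ax)
for t in ['plate','plate_mid']: print([(np.round(x['position'],4).tolist(),round(x['confidence'],2)) for x in tip_of(t,'scene')[:2]])
E
```

```text
t 19.4167 p [ 514.47 -350.31   74.57] F [-0.12 -0.95 -1.88] M [-0.145 -0.12   0.019] 0.23020807019743147
[[0.6276 0.1003]
 [0.6236 0.1911]
 [0.514  0.186 ]
 [0.5214 0.0967]] [0.57167074 0.14354804]
[[0.6245 0.0985]
 [0.6205 0.1897]
 [0.5104 0.1845]
 [0.5179 0.0949]] [0.56831857 0.14187809]
0.040005068947339115
[]
[([0.5718, 0.1438, 0.0158], 0.83)]
```

View pics/wrist11.png

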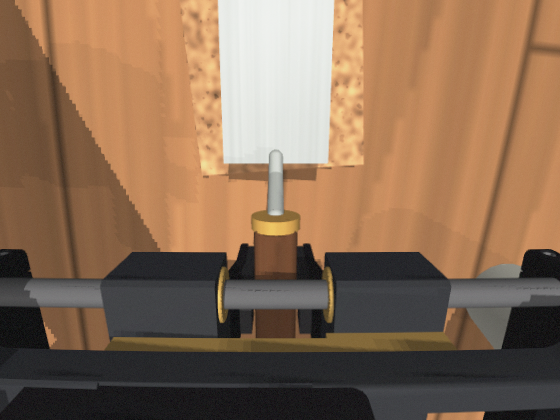

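View pics/scene11.png

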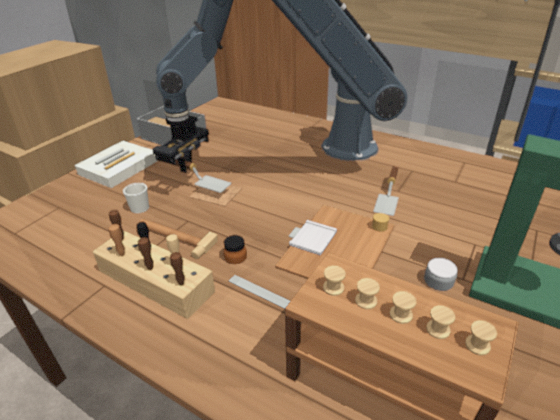

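jog_arm([
  {"delta_pos": [0, 0, -12], "turn": 0, "fingers": 0},
  {"delta_pos": [0, 0, -22], "turn": 0, "fingers": 0},
  {"delta_pos": [0, 0, -27], "turn": 0, "fingers": 0},
  {"delta_pos": [0, 0, -29], "turn": 0, "fingers": 0},
  {"delta_pos": [0, 0, -30], "turn": 0, "fingers": 0},
  {"delta_pos": [0, 0, -30], "turn": 0, "fingers": 0},
  {"delta_pos": [0, 0, -30], "turn": 0, "fingers": 0},
])

```text
time_s: 20.2
position: [0.515, -0.3525, 0.0458]
tcp_rot: [[0.999, -0.0, -0.054], [0.054, 0.0, 0.999], [-0.0, -1.0, 0.0]]
force: [-0.5, 0.0, -0.9]
opening: 0.23
```

```bash
python3 r.py
```

```text
t 20.2 p [ 514.98 -352.48   45.77] F [-0.46  0.04 -0.86] M [-0.002 -0.037  0.064] 0.23005802368503858
```

jog_arm([
  {"delta_pos": [0, 0, -0.8], "turn": 0, "fingers": 0},
  {"delta_pos": [0, 0, -1.6], "turn": 0, "fingers": 0},
  {"delta_pos": [0, 0, -1.6], "turn": 0, "fingers": 0},
  {"delta_pos": [0, 0, -1.6], "turn": 0, "fingers": 0},
])

```text
time_s: 20.53
position: [0.5153, -0.353, 0.0446]
tcp_rot: [[0.999, 0.001, -0.054], [0.054, -0.001, 0.999], [0.001, -1.0, -0.001]]
force: [-0.3, -1.0, -0.9]
opening: 0.23
```

```bash
python3 r.py
```

```text
t 20.5333 p [ 515.25 -352.96   44.55] F [-0.34 -0.98 -0.85] M [ 0.037 -0.043  0.081] 0.23049670615042864
```

jog_arm([
  {"delta_pos": [0, 0, -0.5], "turn": 0, "fingers": 0},
  {"delta_pos": [0, 0, -1.0], "turn": 0, "fingers": 0},
  {"delta_pos": [0, 0, -1.0], "turn": 0, "fingers": 0},
  {"delta_pos": [0, 0, -1.0], "turn": 0, "fingers": 0},
])

```text
time_s: 20.87
position: [0.5153, -0.3531, 0.0435]
tcp_rot: [[0.999, 0.001, -0.054], [0.054, -0.001, 0.999], [0.001, -1.0, -0.001]]
force: [-0.3, -1.6, 1.1]
opening: 0.228
```

```bash
python3 r.py; python3 -c "
from h import *
i=capture('scene');save('scene12',cv2.resize(i[140:230,140:260],None,fx=6,fy=6,interpolation=cv2.INTER_CUBIC))"
```

```text
t 20.8667 p [ 515.34 -353.07   43.53] F [-0.32 -1.64  1.09] M [-0.048  0.034  0.057] 0.2277893470817037
```

View pics/scene12.png

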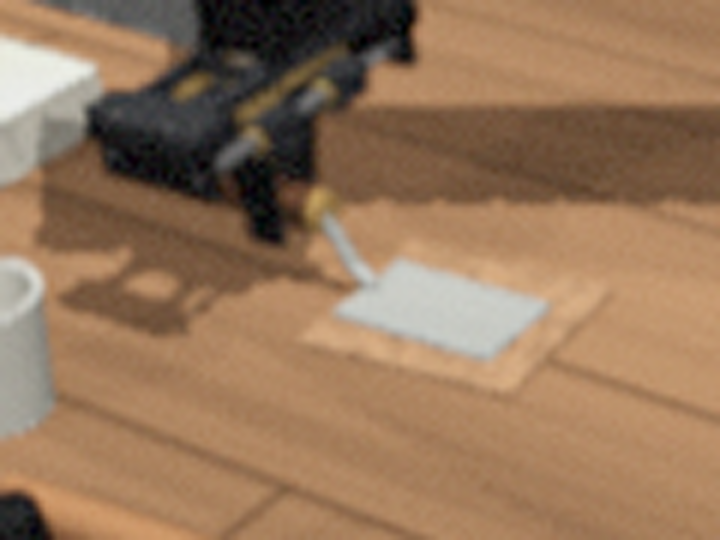

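jog_arm([
  {"delta_pos": [0, 0, 0], "turn": 0, "fingers": 70},
  {"delta_pos": [0, 0, 0], "turn": 0, "fingers": 70},
  {"delta_pos": [0, 0, 0], "turn": 0, "fingers": 70},
  {"delta_pos": [0, 0, 0], "turn": 0, "fingers": 70},
  {"delta_pos": [0, 0, 0], "turn": 0, "fingers": 70},
  {"delta_pos": [0, 0, 0], "turn": 0, "fingers": 70},
  {"delta_pos": [0, 0, 0], "turn": 0, "fingers": 70},
  {"delta_pos": [0, 0, 0], "turn": 0, "fingers": 70},
])

```text
time_s: 21.58
position: [0.515, -0.3524, 0.0431]
tcp_rot: [[0.999, -0.0, -0.054], [0.054, 0.0, 0.999], [-0.0, -1.0, 0.0]]
force: [-0.9, 0.1, -0.2]
opening: 0.68
```

```bash
python3 r.py; python3 -c "
from h import *
save('wrist13',capture('wrist'))"
```

```text
t 21.5833 p [ 514.99 -352.42   43.1 ] F [-0.87  0.1  -0.18] M [-0.015 -0.083  0.006] 0.6802114996574804
```

View pics/wrist13.png

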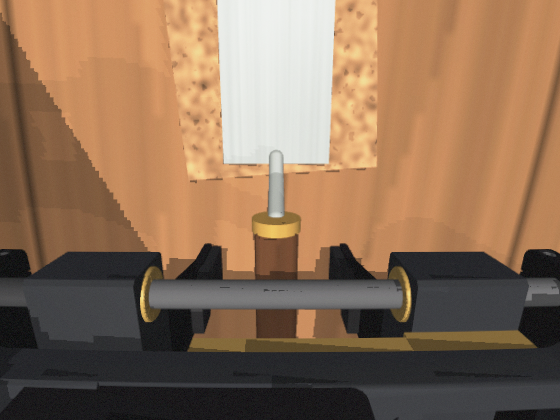

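Released: the handle (x ≈ 276 px) stands free between the open fingers (210 and 340 px). I'll raise the arm and verify.

jog_arm([
  {"delta_pos": [0, 0, 15], "turn": 0, "fingers": 70},
  {"delta_pos": [0, 0, 35], "turn": 0, "fingers": 70},
  {"delta_pos": [0, 0, 65], "turn": 0, "fingers": 70},
  {"delta_pos": [0, 0, 100], "turn": 0, "fingers": 70},
  {"delta_pos": [0, 0, 140], "turn": 0, "fingers": 70},
  {"delta_pos": [0, 0, 160], "turn": 0, "fingers": 70},
  {"delta_pos": [0, 0, 160], "turn": 0, "fingers": 70},
  {"delta_pos": [0, 0, 160], "turn": 0, "fingers": 70},
])

```text
time_s: 22.3
position: [0.5155, -0.3529, 0.2047]
tcp_rot: [[0.999, 0.002, -0.054], [0.054, -0.002, 0.999], [0.002, -1.0, -0.003]]
force: [0.1, -0.7, -0.5]
opening: 0.703
```

```bash
python3 r.py
python3 - <<'E'
from h import *
st=read_state(); img=capture('wrist'); save('wrist14',img)
i=capture('scene');save('scene14',cv2.resize(i[140:290,140:410],None,fx=2.9,fy=2.9,interpolation=cv2.INTER_CUBIC))
m=((img[:,:,2].astype(int)>190)&(img.max(2).astype(int)-img.min(2)<40)).astype(np.uint8); m[160:]=0; m[:,:220]=0;m[:,330:]=0
m=cv2.morphologyEx(m,cv2.MORPH_OPEN,np.ones((9,9),np.uint8))
cs,_=cv2.findContours(m,cv2.RETR_EXTERNAL,cv2.CHAIN_APPROX_NONE); c=max(cs,key=cv2.contourArea)[:,0,:]
p=at_z('wrist',c,.005,st)[:,:2]; r=cv2.minAreaRect((p*1000).astype(np.float32)); print('blade',r)
for t in ['spatula','plate_mid','mat_top']:
  for cn in ['scene','wrist']:
    print(t,cn,[(np.round(x['position'],4).tolist(),round(x['confidence'],2)) for x in tip_of(t,cn)[:3]])
E
```

```text
t 22.3 p [ 515.5  -352.89  204.74] F [ 0.08 -0.71 -0.53] M [ 0.025 -0.132  0.013] 0.7029536160175944
blade ((510.14794921875, -248.7025146484375), (60.42821502685547, 100.53541564941406), 3.2035109996795654)
spatula scene [([0.5081, -0.2489, 0.0034], 0.78), ([0.305, 0.2563, 0.003], 0.76)]
spatula wrist [([0.5029, -0.2457, 0.0044], 0.75)]
plate_mid scene [([0.5673, 0.1453, 0.0177], 0.82)]
plate_mid wrist []
mat_top scene [([0.5123, -0.2391, -0.0007], 0.95)]
mat_top wrist []
```

View pics/wrist14.png

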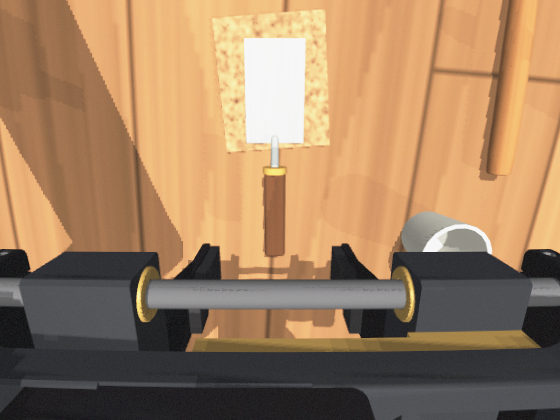

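View pics/scene14.png

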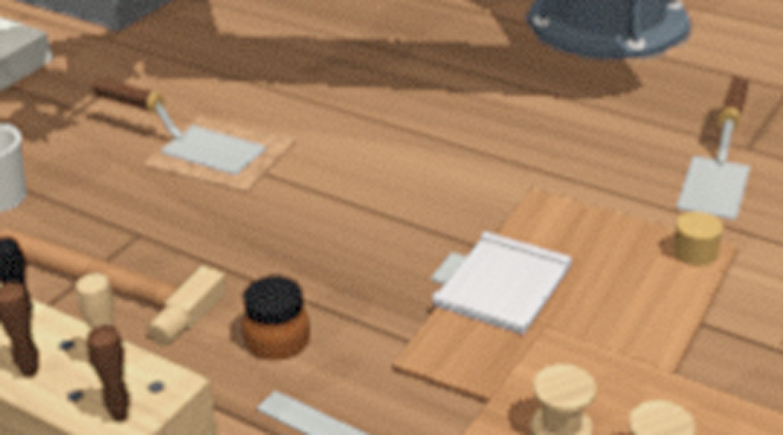

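```bash
python3 -c "
from h import *
print(hand_in()); print(read_state()['time_s'])"
```

```text
the job is handed in; nothing more can be done
None
the job is handed in; nothing more can be done
```

The job is handed in at about 22.5 s of the 72 s allowed. The plate lies face down on the board and the spatula is back on its mat.

- **Finding the stop:** I slid the blade under the plate and felt the stop about 28 mm out from the board's edge. I held it there at 5–6 N for about 0.4 s by the wrist force, and the plate stayed put.
- **Flip:** The moves cannot pitch the tool, so I did not turn the wrist. I drew the tip back towards the plate's near edge and swung it along an arc at about 60°/s. That levered the plate up against the board's edge until it tipped over.
- **Final checks:**
  - **Plate:** In the pictures it lies flat, about 40 mm past the edge and 10 mm off the middle line. Two detections put its mid-point 15.8 and 17.7 mm above the bench; about 16 mm is expected.
  - **Spatula:** It rests flat and released, its origin within about 2 mm of the mat's centre by the wrist camera. The networks' spatula and mat positions agree to about 1 cm.
  - **Bystanders:** Those I looked at were in their places.

**Not checked directly:** I only read forces between moves, and the highest was about 6 N. I did not see the plate's turning speed or its fall onto the board.

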